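# Two rinsed bottles onto the drying pegs

### The job

Turn the two rinsed sample bottles lying in the wooden cradles upside down onto the empty drying pegs in the metal tray: the slim bottle on the thin free peg, the stout wide-mouthed bottle on the thick peg. Lower each one fully home, until its rim rests on the peg's foot, before letting go, and leave both standing straight. Do not shift or tip the bottle already drying, the jug, the wine bottle or the mallet.

Things in the scene. Friction and masses are not known exactly. Their poses are not given: they have to be found in the camera images.
- slim_bottle: Slim bottle, green glass, 185 mm long, in a cradle. Straight body 52 mm across for 95 mm from the base, shoulder to 130 mm, then neck 28 mm outside, 20 mm bore; inside clear for 88 mm from the mouth. 190 g, varies by a third. Origin: centre of its base; x along the bottle to the mouth. At start x points away from the robot, 15 degrees below level; base centre 78 mm above the table.
- slim_bottle_mouth (a point): Centre of the slim bottle's rim, 185 mm from the base along its x axis.
- stout_bottle: Stout wide-mouthed bottle, green glass, 125 mm long, in a cradle. Straight body 64 mm across for 72 mm from the base, shoulder to 90 mm, then neck 50 mm outside, 42 mm bore; inside clear for 52 mm from the mouth. 220 g, varies by a third. Origin: centre of its base; x along the bottle to the mouth. At start x points away from the robot, 15 degrees below level; base centre 78 mm above the table.
- stout_bottle_mouth (a point): Centre of the stout bottle's rim, 125 mm from the base along its x axis.
- slim_cradle: Fixed wooden cradle carrying the slim bottle on two V-saddles 12 mm thick, 14 and 86 mm from its base. At most 50 mm wide, narrower than the bottle, so fingers can pass down both sides; base plate 8 mm thick, 110 mm long. Origin on the table under the centre of the bottle's base; x level, towards the mouth.
- stout_cradle: Fixed wooden cradle carrying the stout bottle on two V-saddles 12 mm thick, 12 and 64 mm from its base. At most 59 mm wide, narrower than the bottle, so fingers can pass down both sides; base plate 8 mm thick, 110 mm long. Origin on the table under the centre of the bottle's base; x level, towards the mouth.
- tray: Fixed open aluminium drip tray 130 x 370 mm with a 12 mm rim and a floor 4 mm thick; three pegs stand in it in a row along its y axis, about 120 mm apart, in any order. Origin at the centre of its underside; x points across the row, away from the robot.
- narrow_peg: Fixed upright steel peg in the tray: round foot 60 mm across and 6 mm thick with a post 13 mm in diameter rising 80 mm above the foot, its last 16 mm tapering to a blunt tip. The free thin peg, for the slim bottle. Origin at the centre of the foot's underside, 4 mm above the table; z up.
- narrow_peg_seat (a point): Centre of the top face of the thin free peg's foot, where the slim bottle's rim comes to rest; 80 mm below the tip.
- wide_peg: Fixed upright steel peg in the tray: round foot 60 mm across and 6 mm thick with a post 34 mm in diameter rising 50 mm above the foot, its last 16 mm tapering to a blunt tip. The only thick peg, for the stout bottle. Origin at the centre of the foot's underside, 4 mm above the table; z up.
- wide_peg_seat (a point): Centre of the top face of the thick peg's foot, where the stout bottle's rim comes to rest; 50 mm below the tip.
- taken_peg: Fixed upright steel peg in the tray: round foot 60 mm across and 6 mm thick with a post 13 mm in diameter rising 80 mm above the foot, its last 16 mm tapering to a blunt tip. Same shape as the thin free peg, but already occupied by the drying bottle. Origin at the centre of the foot's underside, 4 mm above the table; z up.
- parked_bottle: Bystander: a loose bottle of the same shape as the slim one, already standing upside down on its own thin peg. Origin at the centre of its rim; z up to its base, 185 mm above.
- jug: Bystander: loose steel jug, 88 mm across, 120 mm tall, with a handle towards its -y reaching 74 mm from the axis. Stands between robot and tray. Origin at the centre of its underside.
- wine_bottle: Bystander: full wine bottle, 74 mm across, 280 mm tall, standing to one side beyond the cradles. Origin at the centre of its underside.
- mallet: Bystander: wooden bung mallet standing on its head, head 68 mm across and 100 mm tall, handle 24 mm thick up to 229 mm. Stands on the other side than the wine bottle. Origin at the centre of its underside.
Things that resemble listed ones, but are neither listed nor needed, are in the scene too. What is shaped like the slim_bottle but orange or red is not meant. Leave any purple look-alike of the stout_bottle alone.

How it is judged:
On the way, in this order (a step that is already met when the one before it is completed fails the run):
1. one of the bottles, still held, has been lowered upside down to the foot of its own peg (((distance between slim_bottle_mouth and narrow_peg_seat below 0.015 m and angle between slim_bottle's own x axis and vertical above 2.97 rad and contact force between the fingers and slim_bottle above 0.5 N) or (distance between stout_bottle_mouth and wide_peg_seat below 0.015 m and angle between stout_bottle's own x axis and vertical above 2.97 rad and contact force between the fingers and stout_bottle above 0.5 N))), for 0.1 s.
2. the other bottle, still held, has been lowered to the foot of its own peg too, while the first stands home on its peg ((((distance between slim_bottle_mouth and narrow_peg_seat below 0.01 m and angle between slim_bottle's own x axis and vertical above 3.04 rad) and (distance between stout_bottle_mouth and wide_peg_seat below 0.015 m and angle between stout_bottle's own x axis and vertical above 2.97 rad and contact force between the fingers and stout_bottle above 0.5 N)) or ((distance between stout_bottle_mouth and wide_peg_seat below 0.01 m and angle between stout_bottle's own x axis and vertical above 3.04 rad) and (distance between slim_bottle_mouth and narrow_peg_seat below 0.015 m and angle between slim_bottle's own x axis and vertical above 2.97 rad and contact force between the fingers and slim_bottle above 0.5 N)))), for 0.1 s.
At the end, for the whole second after the job is handed in: Slim bottle mouth-down on the thin free peg and stout bottle mouth-down on the thick peg, each with the centre of its rim within 10 mm of the centre of its peg's seat, within 6 degrees of vertical, at rest. On the way each bottle was lowered to within 15 mm of its seat while still held (distance between slim_bottle_mouth and narrow_peg_seat below 0.01 m and angle between each of slim_bottle, stout_bottle's own x axis and vertical above 3.04 rad and distance between stout_bottle_mouth and wide_peg_seat below 0.01 m and linear speed of each of slim_bottle, stout_bottle below 0.03 m/s); the robot touches nothing.
It fails at once if the bottle already drying is shifted more than 25 mm or tipped more than 15 degrees (distance of parked_bottle from where it was at the start of the episode above 0.025 m or angle between parked_bottle's own z axis and vertical above 0.26 rad).
It fails at once if the jug is shifted more than 25 mm or tipped more than 15 degrees (distance of jug from where it was at the start of the episode above 0.025 m or angle between jug's own z axis and vertical above 0.26 rad).
It fails at once if the wine bottle is shifted more than 25 mm or tipped more than 15 degrees (distance of wine_bottle from where it was at the start of the episode above 0.025 m or angle between wine_bottle's own z axis and vertical above 0.26 rad).
It fails at once if the mallet is shifted more than 25 mm or tipped more than 15 degrees (distance of mallet from where it was at the start of the episode above 0.025 m or angle between mallet's own z axis and vertical above 0.26 rad).
It also fails if it takes over 72 s, if anything falls off the work surface, if the arm or the gripper's body presses on something with over 40 N, if the wrist force passes 120 N, or if a joint passes its speed limit or range.

### The arm

A 6-joint arm with a two-finger parallel gripper is mounted at the origin on the work surface. World frame = base frame: x ahead of the robot, y to its left, z up, the work surface at z = 0. Lengths are in m, angles in rad, forces in N, time in s.
With the tool pointing down it reaches from about 0.3 to 0.825 m from the base axis. Payload 5.4 kg.
Tool frame: the origin (TCP) lies midway between the tips of the shut fingers; the grasp point (between the pads) lies 19 mm behind it; z points along the fingers, x is the direction in which the jaws open and shut, and the axes are right-handed (so a half turn about z gives the same grasp; the last joint's range is limited). The gripper opens to 92 mm and grips with 3 to 60 N. Pads are 20 mm wide; open, the fingers measure 128 mm over their backs; the gripper's body (75 mm by 189 mm) begins 69 mm behind the grasp point.
Start: joints at [-1.547, 0.158, 1.597, -0, 1.386, -0.21], TCP at [0.133, -0.559, 0.215] pointing down, gripper open.
Joint ranges: [-2.91, 2.91], [-0.94, 2.29], [0.18, 2.7], [-1.29, 4.43], [0.17, 2.64], [-3, 3]. Speed limits (rad/s): [2.57, 2.57, 3.14, 3.14, 3.14, 3.14].

### API

Orientations are given as a unit quaternion [x, y, z, w].
In Python, from station import * gives the robot as it stands. The module is installed in compiled form; this text tells all that it offers.
- The arm moves only by the shell command python3 -m creep 'ROWS' [OPENING] [FORCE]. ROWS is JSON, one flat list of numbers, 6 for each row, row after row: the shift along the tool's x, y, z in m, then the turn, a rotation vector about the tool's x, y, z in rad. In form: [tx, ty, tz, rx, ry, rz, tx, ty, tz, rx, ry, rz, ...]. A call has 1 to 20 rows; each row shifts and turns the commanded pose from where the row before left it, along the tool's axes as they then stand; what a row does not reach is not made up. A row lasts 1/10 s, in which the tool goes at most 50 mm and 8.59 degrees, less where a joint would pass 70% of its speed; a pose out of reach is approached as far as the arm can. A call with a gripper value outside its range is refused whole. OPENING is the opening, from 0 (shut) to 1 (fully open), set as the call begins (- or left out, the last holds). The fingers move at their own pace and stop on an object; FORCE is the grip in N (left out, the last holds). Time passes only in rows, so rows that do not move let the fingers close. It gives the time, the measured TCP pose, the force and the opening at its end, in the units of the state.
- get_state(): the state, without advancing time (a new reading comes with each control period).
- read_camera(name): name is "scene" or "top"; returns the picture (400x640x3 uint8, red, green, blue); there is no depth.
- camera_params(name): a dict with "intrinsics" (3x3 intrinsics, pixels), "R" (3x3) and "t" (3): a world point X has camera coordinates R X + t. Camera axes: x right, y down, z forward; pixel columns grow to the right and rows downward; lengths in m; the calibration is good to about 2 mm. A picture is of the moment at which its call begins. camera_params takes no time and is no camera call.
- close_job(): hands the job in, once; it reports no verdict.
The state is a dict: "time": time; "joint_positions": joint angles; "dq": joint speeds; "joint_torque": joint torques, N m; "tool_pos": TCP position; "ee_rot": TCP orientation; "force": force on the tool from outside, world axes, zero at the start; "ft_torque": the same for the moment, N m; "gripper_width": opening from 0.0 (shut) to 1.0 (fully open).
Only numpy, scipy, OpenCV 4.12 (cv2) and the standard library are available. Lean on these libraries where they do the work, as an engineer would, in place of code of your own. Each camera call takes 0.05 s, during which the arm holds its last target. There are 200 camera calls.

## Working session

There is one attempt and no reset: what is moved stays moved. The work goes in short steps, Python scripts to look and compute and a shell command to move; the robot and the scene stay as the last step left them, time stands still between calls to the robot, and variables do not carry over. Pictures are saved under pics/ and viewed, about 8 in all and at most 12, crops included, and the job is handed in when it is done.

```bash
mkdir -p pics
python3 - <<'E'
from station import *
import cv2,numpy as np
np.set_printoptions(precision=4,suppress=True)
for n in("scene","top"):
    im=read_camera(n); cv2.imwrite(f"pics/{n}0.png",im[:,:,::-1]); p=camera_params(n)
    print(n,p["intrinsics"],p["R"],p["t"],-np.array(p["R"]).T@np.array(p["t"]))
print(get_state())
E
```

```text
scene [[380.71     0.     321.7491]
 [  0.     380.71   204.3686]
 [  0.       0.       1.    ]] [[-0.5932  0.805   0.0148]
 [ 0.5401  0.4114 -0.7342]
 [-0.597  -0.4275 -0.6788]] [ 0.1705 -0.1835  1.2803] [0.9646 0.4856 0.7318]
top [[509.6893   0.     309.6909]
 [  0.     509.6893 207.3659]
 [  0.       0.       1.    ]] [[ 0.0198 -0.9997  0.0143]
 [-0.9916 -0.0215 -0.1276]
 [ 0.1279 -0.0116 -0.9917]] [0.0489 0.4154 1.3254] [0.2415 0.0732 1.3667]
{'time': 0.1, 'joint_positions': array([-1.5471,  0.159 ,  1.5981,  0.    ,  1.3862, -0.2101]), 'dq': array([ 0.0009, -0.001 , -0.0027,  0.0009,  0.0006, -0.001 ]), 'joint_torque': array([  0.0005, -38.6504, -32.2961,   0.0702,   0.0339,  -0.    ]), 'tool_pos': array([ 0.1332, -0.5588,  0.2137]), 'ee_rot': array([ 0.7847, -0.6198, -0.0005, -0.0007]), 'force': array([ 1.2308,  1.1443, -0.3708]), 'ft_torque': array([ 0.0171, -0.0619,  0.0165]), 'gripper_width': 0.9998982964261516}
```

View pics/scene0.png

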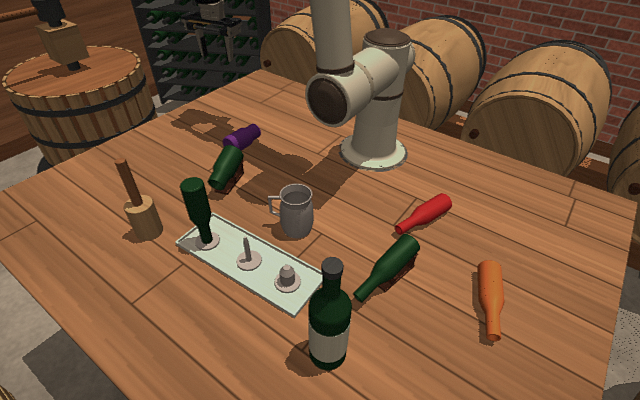

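View pics/top0.png

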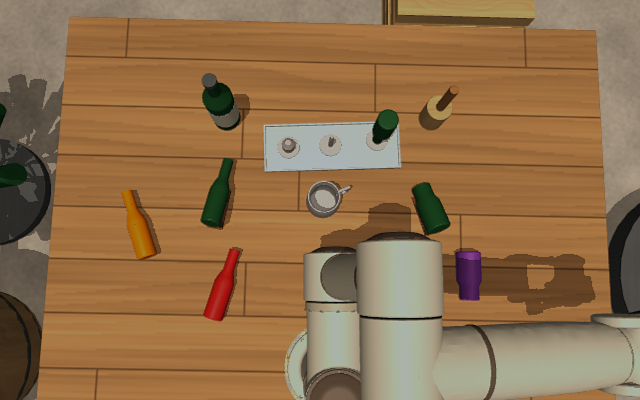

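Candidates, in top-picture pixels:
- **Slim:** green at (218,195) in a cradle. Look-alikes are orange (140,225), red (222,285), the parked bottle (384,125) and the wine bottle (220,102).
- **Stout:** green at (430,208) in a cradle. The look-alike is purple (468,275).
- **Pegs:** thick at (288,147), thin free at (330,145), taken at (378,140).

I choose the two green bottles in cradles. Next I measure them and check with one close crop.

```bash
cat > h.py <<'E'
import numpy as np,cv2
from station import *
np.set_printoptions(precision=4,suppress=True)
def ray(n,uv):
    p=camera_params(n);K,R,t=[np.array(p[k]) for k in("intrinsics","R","t")]
    d=R.T@np.linalg.inv(K)@np.array([uv[0],uv[1],1.]);return -R.T@t,d
def plane(n,uv,z):
    c,d=ray(n,uv);return c+d*(z-c[2])/d[2]
def tri(a,b):
    (c1,d1),(c2,d2)=ray("top",a),ray("scene",b)
    s=np.linalg.lstsq(np.c_[d1,-d2],c2-c1,rcond=None)[0]
    p,q=c1+s[0]*d1,c2+s[1]*d2;return (p+q)/2,np.linalg.norm(p-q)
def proj(n,X):
    p=camera_params(n);x=np.array(p["intrinsics"])@(np.array(p["R"])@X+np.array(p["t"]));return x[:2]/x[2]
def green(im,box):
    x0,y0,x1,y1=box;m=np.zeros(im.shape[:2],np.uint8);r=im[y0:y1,x0:x1].astype(int)
    m[y0:y1,x0:x1]=(r[...,1]>r[...,0]+10)&(r[...,1]>r[...,2]+3)&(r[...,1]<110)
    c=max(cv2.findContours(m,0,1)[0],key=cv2.contourArea);o=m*0;cv2.drawContours(o,[c],-1,1,-1);return o
def ends(m):
    ys,xs=np.nonzero(m);P=np.c_[xs,ys].astype(float);c=P.mean(0);v=np.linalg.svd(P-c,full_matrices=0)[2][0]
    s=(P-c)@v;return c,v,c+v*(s.min()-.5),c+v*(s.max()+.5),len(P)
E
python3 - <<'E'
from h import *
T=cv2.imread("pics/top0.png")[:,:,::-1];S=cv2.imread("pics/scene0.png")[:,:,::-1]
for nm,n,im,b in(("slim","top",T,(190,150,245,235)),("stout","top",T,(405,175,455,240)),("slim","scene",S,(345,225,425,305)),("stout","scene",S,(200,140,250,195))):
    m=green(im,b);c,v,e0,e1,k=ends(m);print(nm,n,k,"c",c,"v",v,"ends",e0,e1)
    if n=="top":
        for e in(e0,e1): print("   z.078",plane(n,e,.078),"z.035",plane(n,e,.035))
A=cv2.resize(T[110:245,190:460],None,fx=2.9,fy=2.9,interpolation=2)
cv2.imwrite("pics/crop1.png",A[:,:,::-1])
B=cv2.resize(S[200:310,170:340],None,fx=4.6,fy=4.6,interpolation=2)
cv2.imwrite("pics/crop2.png",B[:,:,::-1])
E
```

```text
slim top 1065 c [217.5239 196.3455] v [-0.2773  0.9608] ends [228.6835 157.6769] [209.0962 225.5482]
   z.078 [0.5322 0.2693 0.078 ] z.035 [0.5419 0.2758 0.035 ]
   z.078 [0.3558 0.3117 0.078 ] z.035 [0.3596 0.3196 0.035 ]
stout top 1094 c [430.042  208.6325] v [0.4059 0.9139] ends [418.9227 183.5989] [439.8129 230.6302]
   z.078 [ 0.4754 -0.2217  0.078 ] z.035 [ 0.4832 -0.2316  0.035 ]
   z.078 [ 0.3552 -0.2741  0.078 ] z.035 [ 0.359  -0.2857  0.035 ]
slim scene 1481 c [388.867  264.5793] v [-0.6931  0.7209] ends [414.1235 238.3094] [356.4775 298.2685]
stout scene 869 c [225.3015 166.3107] v [-0.4744  0.8803] ends [236.01   146.4374] [213.6891 187.8616]
```

View pics/crop1.png

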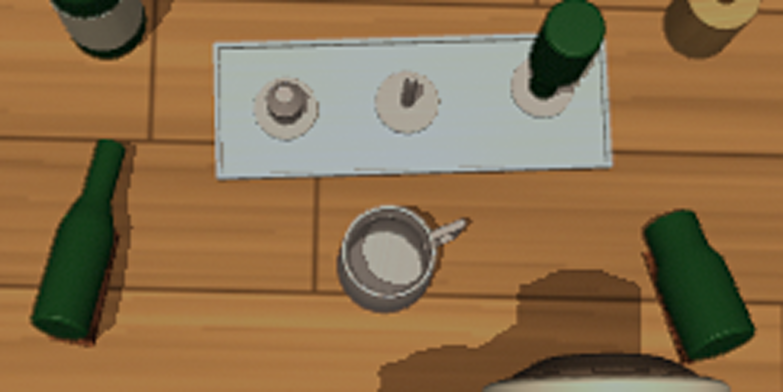

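View pics/crop2.png

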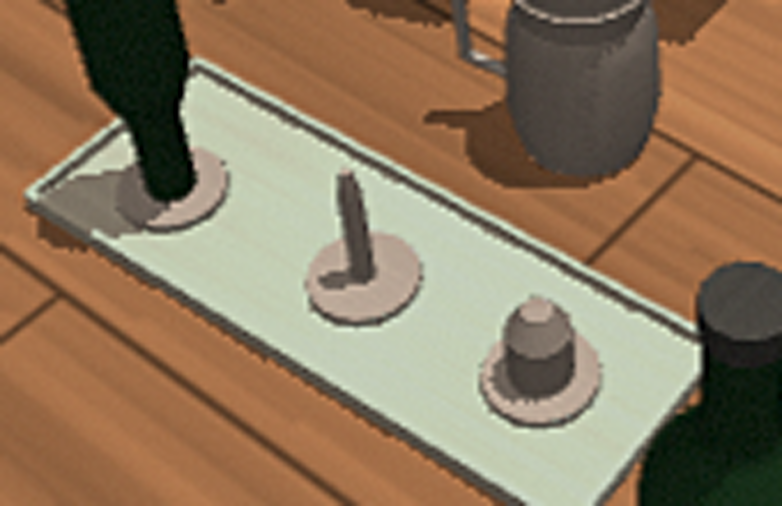

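The crop confirms the choice. The crops show slim left and stout right in their cradles, the thick peg at crop 1 (287,105), the free thin peg at (407,98) and the parked bottle on the third peg. Next I get the exact positions.

Run:
```python
from h import *
T=cv2.imread("pics/top0.png")[:,:,::-1];S=cv2.imread("pics/scene0.png")[:,:,::-1]
s15,c15=np.sin(np.radians(15)),np.cos(np.radians(15))
for nm,b,L,r,rn in(("slim",(190,150,245,235),.185,.026,.014),("stout",(405,175,455,240),.125,.032,.025)):
    c,v,e0,e1,k=ends(green(T,b))
    m=plane("top",e0,.078-L*s15+rn*c15);q=plane("top",e1,.078-r*c15)
    f=(m-q)[:2];f/=np.linalg.norm(f)
    M=m[:2]-f*rn*s15;Q=q[:2]+f*r*s15
    print(nm,"mouth",M,"base",Q,"len",np.linalg.norm(M-Q),"want",L*c15,"yaw",np.degrees(np.arctan2(f[1],f[0])))
    # cross-section midpoints at the height of the axis
    ys,xs=np.nonzero(green(T,b));P=np.c_[xs,ys]-c;s=P@v;w=P@np.array([-v[1],v[0]]);X=[]
    for k in np.arange(s.min()+8,s.max()-9,3):
        g=abs(s-k)<1.5;u=c+k*v+np.array([-v[1],v[0]])*(w[g].min()+w[g].max())/2
        z=.06
        for _ in range(4): p=plane("top",u,z);z=.078-((p[:2]-Q)@f)*s15/c15
        X.append(p)
    X=np.array(X);d=np.linalg.svd(X-X.mean(0))[2][0];d*=np.sign(d[0]);print("  mid line",X.mean(0),"yaw",np.degrees(np.arctan2(d[1],d[0])),"pitch",np.degrees(np.arcsin(d[2])))
    a=Q-X.mean(0)[:2];dd=d[:2]/np.linalg.norm(d[:2]);print("  base on mid line",X.mean(0)[:2]+dd*(a@dd))
    for t in(.0,L): print("  scene proj",proj("scene",np.r_[Q+f*t*c15,.078-t*s15]))
for n,im,boxes in(("top",T,dict(wide=(272,130,306,162),narrow=(313,130,348,162))),("scene",S,dict(narrow=(232,234,266,274),wide=(272,262,304,296)))):
    for nm,(x0,y0,x1,y1) in boxes.items():
        R=im[y0:y1,x0:x1].astype(int);m=((R[...,0]>=R[...,2]+6)&(R[...,0]>=R[...,1]+5)&(R.max(2)>120)).astype(np.uint8)
        c=max(cv2.findContours(m,0,1)[0],key=cv2.contourArea);h=cv2.convexHull(c)
        e=cv2.fitEllipse(h);u=np.array(e[0])+[x0,y0];print(n,nm,u,e[1],e[2],plane(n,u,.010))
for nm,a,b in(("narrow tip",(408/2.9+190,81/2.9+110),(346/4.6+170,174/4.6+200)),("wide tip",(285/2.9+190,90/2.9+110),(538/4.6+170,306/4.6+200))): print(nm,tri(a,b))
for nm,u,z in(("jug top",(387/2.9+190,246/2.9+110),.12),("wine top",(209,81),.28),("mallet head",(438,106),.1),("parked base",(577/2.9+190,28/2.9+110),.195)): print(nm,plane("top",u,z))
```

```text
slim mouth [0.5364 0.2753] base [0.3646 0.3148] len 0.17632336923581401 want 0.17869627786347764 yaw -12.954233306419942
  mid line [0.4508 0.2938 0.0542] yaw -10.481224639413796 pitch -14.985880919201772
  base on mid line [0.3637 0.3099]
  scene proj [412.5773 241.6342]
  scene proj [355.3912 296.3916]
stout mouth [ 0.4711 -0.2265] base [ 0.3653 -0.2788] len 0.11797686595892977 want 0.12074072828613354 yaw 26.30838058936922
  mid line [ 0.419  -0.2511  0.0618] yaw 19.2456573970872 pitch -14.891250843210715
  base on mid line [ 0.3626 -0.2708]
  scene proj [230.8306 151.0087]
  scene proj [217.4865 185.0515]
top wide [288.502  146.8774] (20.367225646972656, 21.432844161987305) 88.76051330566406 [0.5813 0.1183 0.01  ]
top narrow [330.2066 144.6858] (20.446929931640625, 21.36705207824707) 99.89735412597656 [0.5901 0.0047 0.01  ]
scene narrow [248.5529 259.5677] (18.546201705932617, 25.131423950195312) 77.8470458984375 [0.5939 0.007  0.01  ]
scene wide [287.0817 278.5067] (25.590068817138672, 26.275062561035156) 15.022791862487793 [0.5806 0.1167 0.01  ]
narrow tip (array([0.59  , 0.0063, 0.0835]), np.float64(0.0027950403271581417))
wide tip (array([0.5834, 0.1192, 0.0594]), np.float64(0.003938000210822985))
jug top [0.4343 0.0251 0.12  ]
wine top [0.6589 0.2889 0.28  ]
mallet head [ 0.6758 -0.2676  0.1   ]
parked base [ 0.6067 -0.1247  0.195 ]
```

```bash
cat >> h.py <<'E'
from scipy.spatial.transform import Rotation as Ro
UP=np.array([0,0,1.])
BOT=dict(slim=(np.array([.3637,.3099,.078]),-10.5),stout=(np.array([.3626,-.2708,.078]),19.2))
def orient(az,tilt):   # tool x = left normal of heading az; z leans forward of down by tilt (deg)
    a,t=np.radians([az,tilt]);f=np.array([np.cos(a),np.sin(a),0]);n=np.array([-f[1],f[0],0])
    z=np.sin(t)*f-np.cos(t)*UP;return np.c_[n,np.cross(z,n),z]
def grasp(nm,s,tilt,back=0):
    b,y=BOT[nm];R=orient(y,tilt);ax=R[:,0]*0;r=np.radians(y)
    ax=np.array([np.cos(r)*np.cos(np.radians(15)),np.sin(r)*np.cos(np.radians(15)),-np.sin(np.radians(15))])
    return b+s*ax+(.019-back)*R[:,2],R
def step(p,R,N,st=None):
    st=st or get_state();R0=Ro.from_quat(st["ee_rot"]);p0=st["tool_pos"]
    w=(R0.inv()*Ro.from_matrix(R)).as_rotvec();d=R0.inv().apply(p-p0);S=Ro.from_rotvec(w/N)
    A=sum((S**k).as_matrix() for k in range(N));t=np.linalg.solve(A,d)
    print("target",p,"N",N,"row",np.r_[t,w/N],"mm",np.linalg.norm(t)*1e3,"deg",np.degrees(np.linalg.norm(w)/N))
    for k in(N//2,): print("  mid",p0+R0.apply(sum((S**i).as_matrix() for i in range(k))@t))
def show(): 
    s=get_state();print({k:np.round(s[k],4) for k in("time","joint_positions","tool_pos","ee_rot","force","gripper_width")})
E
python3 - <<'E'
from h import *
p,R=grasp("stout",.036,35,.09)
print(grasp("stout",.036,35)[0],p)
q=p+[0,0,.08]
step(q,orient(19.2-180,0),15)
for n,az in BOT.items():
    for t in(0,.125): 
        b,y=BOT[n];r=np.radians(y);print(n,proj("scene",b+t*np.array([np.cos(r)*.966,np.sin(r)*.966,-.259])))
E
```

```text
[ 0.4057 -0.2558  0.0531] [ 0.357  -0.2728  0.1268]
target [ 0.357  -0.2728  0.2068] N 15 row [-0.0142 -0.0196  0.0005 -0.      0.0001 -0.0068] mm 24.226952963492728 deg 0.38719442043571095
  mid [ 0.2412 -0.4281  0.2106]
slim [410.8105 240.4435]
slim [374.7591 277.952 ]
stout [233.3976 151.5346]
stout [215.2157 184.8044]
```

```bash
python3 -m creep '[-0.0142,-0.0196,0,0,0,-0.0068,-0.0142,-0.0196,0,0,0,-0.0068,-0.0142,-0.0196,0,0,0,-0.0068,-0.0142,-0.0196,0,0,0,-0.0068,-0.0142,-0.0196,0,0,0,-0.0068,-0.0142,-0.0196,0,0,0,-0.0068,-0.0142,-0.0196,0,0,0,-0.0068,-0.0142,-0.0196,0,0,0,-0.0068,-0.0142,-0.0196,0,0,0,-0.0068,-0.0142,-0.0196,0,0,0,-0.0068,-0.0142,-0.0196,0,0,0,-0.0068,-0.0142,-0.0196,0,0,0,-0.0068,-0.0142,-0.0196,0,0,0,-0.0068,-0.0142,-0.0196,0,0,0,-0.0068,-0.0142,-0.0196,0,0,0,-0.0068]' 1
python3 -m creep '[0,0,0,0,0,-0.149,0,0,0,0,0,-0.149,0,0,0,0,0,-0.149,0,0,0,0,0,-0.149,0,0,0,0,0,-0.149,0,0,0,0,0,-0.149,0,0,0,0,0,-0.149,0,0,0,0,0,-0.149,0,0,0,0,0,-0.149,0,0,0,0,0,-0.149,0,0,0,0,0,-0.149,0,0,0,0,0,-0.149,0,0,0,0,0,-0.149,0,0,0,0,0,-0.149,0,0,0,0,0,-0.149,0,0,0,0,0,-0.149,0,0,0,0,0,-0.149,0,0,0,0,0,-0.149,0,0,0,0,0,-0.149,0,0,0,0,0,-0.149]'
python3 - <<'E'
from h import *
show();p,R=grasp("stout",.036,35,.09);step(p,R,8)
E
```

```text
time: 1.6
tool_pos: [0.3567, -0.2721, 0.2142]
ee_rot: [0.815, -0.579, -0.0, -0.0]
force: [0.2, 0.1, -0.2]
gripper_width: 0.998
time: 3.6
tool_pos: [0.3562, -0.2729, 0.2142]
ee_rot: [0.641, 0.768, 0.0, -0.0]
force: [0.4, 0.0, -1.0]
gripper_width: 0.997
{'time': np.float64(3.6), 'joint_positions': array([-0.9244, -0.1801,  1.9336,  0.    ,  1.3891, -2.6755]), 'tool_pos': array([ 0.3562, -0.2729,  0.2142]), 'ee_rot': array([ 0.6406,  0.7679,  0.0001, -0.0005]), 'force': array([ 0.3663,  0.0107, -0.9944]), 'gripper_width': np.float64(0.9973)}
target [ 0.357  -0.2728  0.1268] N 8 row [-0.0002 -0.0028  0.0107 -0.0762  0.0058 -0.0188] mm 11.08426590064741 deg 4.511439351024138
  mid [ 0.3501 -0.2746  0.1704]
```

```bash
python3 -m creep '[-0.0002,-0.0028,0.0107,-0.0762,0.0058,-0.0188,-0.0002,-0.0028,0.0107,-0.0762,0.0058,-0.0188,-0.0002,-0.0028,0.0107,-0.0762,0.0058,-0.0188,-0.0002,-0.0028,0.0107,-0.0762,0.0058,-0.0188,-0.0002,-0.0028,0.0107,-0.0762,0.0058,-0.0188,-0.0002,-0.0028,0.0107,-0.0762,0.0058,-0.0188,-0.0002,-0.0028,0.0107,-0.0762,0.0058,-0.0188,-0.0002,-0.0028,0.0107,-0.0762,0.0058,-0.0188,0,0,0,0,0,0]'
python3 - <<'E'
from h import *
show();p,R=grasp("stout",.036,35);step(p,R,6)
S=read_camera("scene");T=read_camera("top")
cv2.imwrite("pics/a1.png",np.hstack([cv2.resize(S[90:230,140:300],None,fx=2.5,fy=2.5),cv2.resize(T[160:300,380:540],None,fx=2.5,fy=2.5)])[:,:,::-1])
E
```

```text
time: 4.5
tool_pos: [0.4353, -0.2144, 0.1665]
ee_rot: [0.613, 0.754, 0.188, 0.144]
force: [0.3, -0.3, 0.4]
gripper_width: 1.001
{'time': np.float64(4.5), 'joint_positions': array([-1.0252, -0.2915,  2.1955,  0.5041,  1.1342, -2.9944]), 'tool_pos': array([ 0.4353, -0.2144,  0.1665]), 'ee_rot': array([0.613 , 0.7538, 0.188 , 0.1435]), 'force': array([ 0.269 , -0.2932,  0.4326]), 'gripper_width': np.float64(1.0007)}
target [ 0.4057 -0.2558  0.0531] N 6 row [-0.0056 -0.0152  0.0129 -0.0221  0.0089 -0.0193] mm 20.73634938366908 deg 1.7539467007150742
  mid [ 0.418  -0.2349  0.1104]
```

View pics/a1.png

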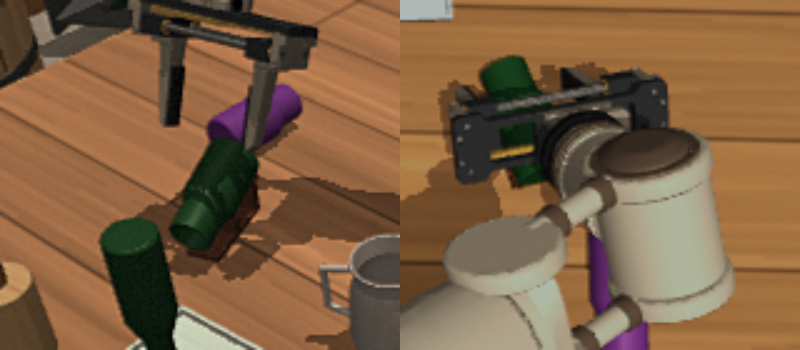

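The last joint hit its range, so the half turn was the wrong choice. I turn back and grasp with the jaws the other way round; the final heading still keeps clear of the wine bottle.

```bash
python3 -m creep '[0,0,-0.003,0,0,0.149,0,0,-0.003,0,0,0.149,0,0,-0.003,0,0,0.149,0,0,-0.003,0,0,0.149,0,0,-0.003,0,0,0.149,0,0,-0.003,0,0,0.149,0,0,-0.003,0,0,0.149,0,0,-0.003,0,0,0.149,0,0,-0.003,0,0,0.149,0,0,-0.003,0,0,0.149,0,0,-0.003,0,0,0.149,0,0,-0.003,0,0,0.149,0,0,-0.003,0,0,0.149,0,0,-0.003,0,0,0.149,0,0,-0.003,0,0,0.149,0,0,-0.003,0,0,0.149,0,0,-0.003,0,0,0.149,0,0,-0.003,0,0,0.149,0,0,-0.003,0,0,0.149,0,0,-0.003,0,0,0.149]'
cat >> h.py <<'E'
FL=np.diag([-1,-1,1.])
E
python3 - <<'E'
from h import *
show();p,R=grasp("stout",.036,35,.09);step(p,R@FL,8)
E
```

```text
time: 6.6
tool_pos: [0.4082, -0.2235, 0.2215]
ee_rot: [0.799, -0.553, 0.159, -0.175]
force: [-0.8, -0.6, 0.8]
gripper_width: 0.999
{'time': np.float64(6.6), 'joint_positions': array([-1.1027, -0.4064,  2.1666,  0.4819,  1.2922, -0.0052]), 'tool_pos': array([ 0.4082, -0.2235,  0.2215]), 'ee_rot': array([ 0.7988, -0.5532,  0.1589, -0.1747]), 'force': array([-0.8271, -0.6448,  0.7554]), 'gripper_width': np.float64(0.9987)}
target [ 0.357  -0.2728  0.1268] N 8 row [ 0.0033  0.0131  0.0062  0.0172 -0.0059  0.0049] mm 14.807802106476803 deg 1.07760713815029
  mid [ 0.3813 -0.2494  0.1755]
```

```bash
python3 -m creep '[0.0033,0.0131,0.0062,0.0172,-0.0059,0.0049,0.0033,0.0131,0.0062,0.0172,-0.0059,0.0049,0.0033,0.0131,0.0062,0.0172,-0.0059,0.0049,0.0033,0.0131,0.0062,0.0172,-0.0059,0.0049,0.0033,0.0131,0.0062,0.0172,-0.0059,0.0049,0.0033,0.0131,0.0062,0.0172,-0.0059,0.0049,0.0033,0.0131,0.0062,0.0172,-0.0059,0.0049,0.0033,0.0131,0.0062,0.0172,-0.0059,0.0049,0,0,0,0,0,0]'
python3 - <<'E'
from h import *
show();p,R=grasp("stout",.036,35);step(p,R@FL,8)
E
```

```text
time: 7.5
tool_pos: [0.3565, -0.2731, 0.1248]
ee_rot: [0.778, -0.551, 0.173, -0.246]
force: [-0.5, -0.4, -0.4]
gripper_width: 1.0
{'time': np.float64(7.5), 'joint_positions': array([-1.3923, -0.1884,  2.2537,  0.6373,  1.259 , -0.419 ]), 'tool_pos': array([ 0.3565, -0.2731,  0.1248]), 'ee_rot': array([ 0.7784, -0.5509,  0.1733, -0.246 ]), 'force': array([-0.5297, -0.4226, -0.3684]), 'gripper_width': np.float64(0.9999)}
target [ 0.4057 -0.2558  0.0531] N 8 row [ 0.     -0.0002  0.0111 -0.0001  0.0004  0.0004] mm 11.08554314092055 deg 0.03231276982256422
  mid [ 0.3811 -0.2644  0.089 ]
```

```bash
python3 -m creep '[0,0,0.011,0,0,0,0,0,0.011,0,0,0,0,0,0.011,0,0,0,0,0,0.011,0,0,0,0,0,0.011,0,0,0,0,0,0.011,0,0,0,0,0,0.011,0,0,0,0,0,0.011,0,0,0,0,0,0,0,0,0]'
python3 - <<'E'
from h import *
show()
S=read_camera("scene");cv2.imwrite("pics/a2.png",cv2.resize(S[100:220,160:300],None,fx=4,fy=4)[:,:,::-1])
E
```

```text
time: 8.4
tool_pos: [0.4057, -0.2544, 0.0527]
ee_rot: [0.779, -0.549, 0.173, -0.246]
force: [0.0, 0.8, -0.2]
gripper_width: 1.001
{'time': np.float64(8.4), 'joint_positions': array([-1.2504,  0.0098,  2.2515,  0.7318,  1.0346, -0.4576]), 'tool_pos': array([ 0.4057, -0.2544,  0.0527]), 'ee_rot': array([ 0.7793, -0.5495,  0.1733, -0.2465]), 'force': array([ 0.048 ,  0.8139, -0.2423]), 'gripper_width': np.float64(1.0011)}
```

View pics/a2.png

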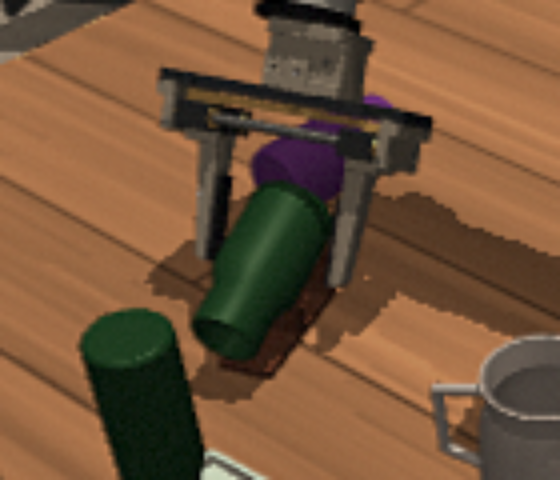

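The fingers straddle the green stout body symmetrically, at crop (220,225) and (345,235), with nothing else between them. I close.

```bash
python3 -m creep '[0,0,0,0,0,0,0,0,0,0,0,0,0,0,0,0,0,0,0,0,0,0,0,0,0,0,0,0,0,0,0,0,0,0,0,0,0,0,0,0,0,0]' 0 40
python3 - <<'E'
from h import *
show();st=get_state();R=Ro.from_quat(st["ee_rot"]).as_matrix()
step(st["tool_pos"]+[0,0,.14],R,7)
E
```

```text
time: 9.15
tool_pos: [0.4055, -0.2555, 0.0543]
ee_rot: [0.779, -0.549, 0.174, -0.246]
force: [-4.2, 3.0, 5.5]
gripper_width: 0.691
{'time': np.float64(9.15), 'joint_positions': array([-1.2522,  0.0063,  2.2509,  0.731 ,  1.037 , -0.4572]), 'tool_pos': array([ 0.4055, -0.2555,  0.0543]), 'ee_rot': array([ 0.7794, -0.5493,  0.1742, -0.246 ]), 'force': array([-4.1592,  2.9905,  5.4909]), 'gripper_width': np.float64(0.6911)}
target [ 0.4055 -0.2555  0.1943] N 7 row [ 0.     -0.0115 -0.0164  0.      0.      0.    ] mm 20.000000000000007 deg 1.0472594744501394e-15
  mid [ 0.4055 -0.2555  0.1143]
```

```bash
python3 -m creep '[0,-0.0115,-0.0164,0,0,0,0,-0.0115,-0.0164,0,0,0,0,-0.0115,-0.0164,0,0,0,0,-0.0115,-0.0164,0,0,0,0,-0.0115,-0.0164,0,0,0,0,-0.0115,-0.0164,0,0,0,0,-0.0115,-0.0164,0,0,0,0,0,0,0,0,0]'
cat >> h.py <<'E'
def goal(mouth,L,s,az,tilt,fl=1):
    # nominal in-hand: grasp point on the axis, s from base; bottle vertical mouth-down
    R=orient(az,tilt)@(FL if fl else np.eye(3))
    return np.array(mouth)+[0,0,L-s]+.019*R[:,2],R
E
python3 - <<'E'
from h import *
show()
p,R=goal([.5815,.118,.16],.125,.036,-30,-40)
st=get_state()
step(st["tool_pos"]+[0.03,0,.06],orient(19.2,-40)@FL,10)
E
```

```text
time: 9.95
tool_pos: [0.4059, -0.2572, 0.1963]
ee_rot: [0.78, -0.549, 0.177, -0.244]
force: [0.6, -0.0, -2.4]
gripper_width: 0.692
{'time': np.float64(9.95), 'joint_positions': array([-1.2523, -0.2723,  2.165 ,  0.6355,  1.3155, -0.2119]), 'tool_pos': array([ 0.4059, -0.2572,  0.1963]), 'ee_rot': array([ 0.7796, -0.5491,  0.1767, -0.2439]), 'force': array([ 0.5599, -0.0034, -2.4122]), 'gripper_width': np.float64(0.6922)}
target [ 0.4359 -0.2572  0.2563] N 10 row [ 0.001  -0.0032 -0.0064 -0.131  -0.0009  0.0006] mm 7.196524262512991 deg 7.5057778638743375
  mid [ 0.4112 -0.2605  0.2312]
```

```bash
python3 -m creep '[0.001,-0.0032,-0.0064,-0.131,-0.0009,0.0006,0.001,-0.0032,-0.0064,-0.131,-0.0009,0.0006,0.001,-0.0032,-0.0064,-0.131,-0.0009,0.0006,0.001,-0.0032,-0.0064,-0.131,-0.0009,0.0006,0.001,-0.0032,-0.0064,-0.131,-0.0009,0.0006,0.001,-0.0032,-0.0064,-0.131,-0.0009,0.0006,0.001,-0.0032,-0.0064,-0.131,-0.0009,0.0006,0.001,-0.0032,-0.0064,-0.131,-0.0009,0.0006,0.001,-0.0032,-0.0064,-0.131,-0.0009,0.0006,0.001,-0.0032,-0.0064,-0.131,-0.0009,0.0006,0,0,0,0,0,0]'
python3 - <<'E'
from h import *
show()
for az in (-30,-10,0):
    p,R=goal([.5815,.118,.13],.125,.036,az,-40);step(p,R,16)
E
```

```text
time: 11.05
tool_pos: [0.4363, -0.2537, 0.2478]
ee_rot: [0.768, -0.54, -0.205, 0.278]
force: [-0.4, 0.1, -3.3]
gripper_width: 0.689
{'time': np.float64(11.05), 'joint_positions': array([-0.4698,  0.4103,  1.3778, -0.5011,  1.8546,  0.7374]), 'tool_pos': array([ 0.4363, -0.2537,  0.2478]), 'ee_rot': array([ 0.768 , -0.5395, -0.205 ,  0.2776]), 'force': array([-0.3815,  0.0649, -3.349 ]), 'gripper_width': np.float64(0.6895)}
target [0.5709 0.1241 0.2044] N 16 row [-0.0248 -0.0073 -0.0024  0.0008 -0.0342  0.0418] mm 26.001348485518935 deg 3.0944035216958925
  mid [ 0.4622 -0.0499  0.2268]
target [0.5695 0.1201 0.2044] N 16 row [-0.0227 -0.01   -0.0047  0.0006 -0.02    0.0252] mm 25.221339850874063 deg 1.844804115966295
  mid [ 0.4787 -0.0581  0.2267]
target [0.5693 0.118  0.2044] N 16 row [-0.0214 -0.0113 -0.0058  0.0006 -0.013   0.0169] mm 24.93786387070081 deg 1.2203007776881245
  mid [ 0.4869 -0.0621  0.2266]
```

```bash
python3 -m creep '[-0.0248,-0.0073,-0.0024,0.0008,-0.0342,0.0418,-0.0248,-0.0073,-0.0024,0.0008,-0.0342,0.0418,-0.0248,-0.0073,-0.0024,0.0008,-0.0342,0.0418,-0.0248,-0.0073,-0.0024,0.0008,-0.0342,0.0418,-0.0248,-0.0073,-0.0024,0.0008,-0.0342,0.0418,-0.0248,-0.0073,-0.0024,0.0008,-0.0342,0.0418,-0.0248,-0.0073,-0.0024,0.0008,-0.0342,0.0418,-0.0248,-0.0073,-0.0024,0.0008,-0.0342,0.0418,-0.0248,-0.0073,-0.0024,0.0008,-0.0342,0.0418,-0.0248,-0.0073,-0.0024,0.0008,-0.0342,0.0418,-0.0248,-0.0073,-0.0024,0.0008,-0.0342,0.0418,-0.0248,-0.0073,-0.0024,0.0008,-0.0342,0.0418,-0.0248,-0.0073,-0.0024,0.0008,-0.0342,0.0418,-0.0248,-0.0073,-0.0024,0.0008,-0.0342,0.0418,-0.0248,-0.0073,-0.0024,0.0008,-0.0342,0.0418,-0.0248,-0.0073,-0.0024,0.0008,-0.0342,0.0418,0,0,0,0,0,0,0,0,0,0,0,0]'
python3 - <<'E'
from h import *
show();p,R=goal([.5815,.118,.10],.125,.036,-30,-40);step(p,R,4)
S=read_camera("scene");T=read_camera("top");cv2.imwrite("pics/s3.png",S[:,:,::-1]);cv2.imwrite("pics/t3.png",T[:,:,::-1])
cv2.imwrite("pics/a3.png",np.hstack([cv2.resize(S[150:310,220:360],None,fx=2.8,fy=2.8),cv2.resize(T[90:250,240:380],None,fx=2.8,fy=2.8)])[:,:,::-1])
E
```

```text
time: 12.85
tool_pos: [0.5725, 0.1197, 0.2099]
ee_rot: [-0.469, 0.817, 0.292, -0.167]
force: [-0.5, -0.3, -2.7]
gripper_width: 0.685
{'time': np.float64(12.85), 'joint_positions': array([-0.1384,  0.6646,  1.0916,  0.2709,  2.0191,  1.9982]), 'tool_pos': array([0.5725, 0.1197, 0.2099]), 'ee_rot': array([-0.469 ,  0.8166,  0.2919, -0.1674]), 'force': array([-0.5441, -0.3186, -2.7226]), 'gripper_width': np.float64(0.6853)}
target [0.5709 0.1241 0.1744] N 4 row [-0.0008 -0.005   0.0074 -0.0029  0.0008 -0.0009] mm 8.93212855625967 deg 0.18027273344280448
  mid [0.5717 0.1219 0.1922]
```

View pics/a3.png

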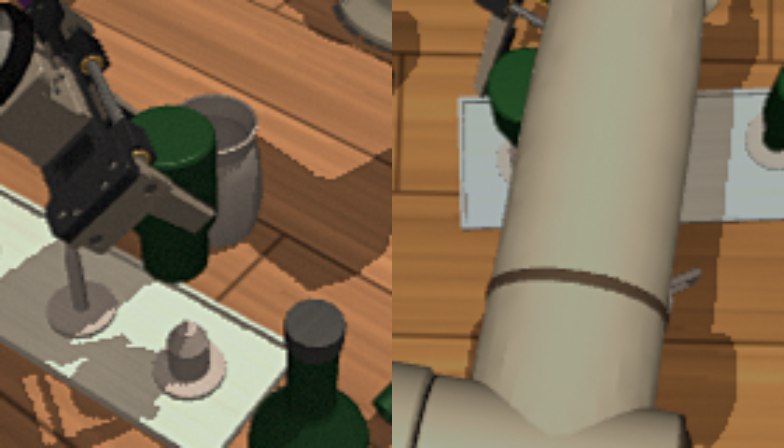

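Picture 7 shows stout hanging upright over the wide peg, mouth about (283,246) in the scene view and the peg tip at (287,266). I compare against the prediction.

```bash
cat >> h.py <<'E'
def mouthnow(L,s):
    st=get_state();R=Ro.from_quat(st["ee_rot"]).as_matrix();return st["tool_pos"]-.019*R[:,2]-[0,0,L-s]
E
python3 - <<'E'
from h import *
S=cv2.imread("pics/s3.png")[:,:,::-1]
m=green(S,(262,180,300,256))
for y in range(196,254,4):
    x=np.nonzero(m[y])[0]
    if len(x): print(y,x.min(),x.max(),(x.min()+x.max())/2)
print("bottom",np.nonzero(m.any(1))[0].max())
M=mouthnow(.125,.036);print(M)
for h in(0,.03,.06,.125): print("axis",h,proj("scene",M+[0,0,h]))
d=ray("scene",(283,246))[1];d[2]=0;d/=np.linalg.norm(d);print("rim near",proj("scene",M-.025*d),"base near",proj("scene",M+[0,0,.125]-.032*d),"base far",proj("scene",M+[0,0,.125]+.032*d),d)
E
```

```text
196 272 296 284.0
200 273 296 284.5
204 276 296 286.0
208 274 296 285.0
212 280 296 288.0
216 285 296 290.5
220 291 296 293.5
bottom 223
[0.5828 0.1135 0.136 ]
axis 0 [282.3604 241.9384]
axis 0.03 [281.5387 232.0561]
axis 0.06 [280.6725 221.6377]
axis 0.125 [278.6243 197.0043]
rim near [283.1089 251.1163] base near [279.5814 208.7703] base far [277.7281 185.9875] [-0.7169 -0.6972  0.    ]
```

```bash
python3 -m creep '[-0.0006,-0.006,0.012,-0.002,0,0,-0.0006,-0.006,0.012,-0.002,0,0,-0.0006,-0.006,0.012,-0.002,0,0,-0.0006,-0.006,0.012,-0.002,0,0,0,0,0,0,0,0]'
python3 - <<'E'
from h import *
show();print(mouthnow(.125,.036));p,R=goal([.5815,.118,.055],.125,.036,-30,-40);step(p,R,4)
E
```

```text
time: 13.45
tool_pos: [0.5617, 0.129, 0.1551]
ee_rot: [-0.468, 0.815, 0.297, -0.172]
force: [-0.2, -0.5, -3.2]
gripper_width: 0.69
{'time': np.float64(13.45), 'joint_positions': array([-0.1287,  0.6965,  1.1608,  0.2692,  1.9325,  1.9817]), 'tool_pos': array([0.5617, 0.129 , 0.1551]), 'ee_rot': array([-0.4675,  0.8147,  0.2968, -0.1718]), 'force': array([-0.1914, -0.5496, -3.1508]), 'gripper_width': np.float64(0.6901)}
[0.5722 0.1229 0.0806]
target [0.5709 0.1241 0.1294] N 4 row [-0.0001 -0.0061  0.0032  0.0005  0.0002 -0.0012] mm 6.925254373791853 deg 0.076429394094226
  mid [0.5663 0.1266 0.1423]
```

Run:
```python
from h import *
p,R=goal([.5815,.118,.072],.125,.036,-30,-40);step(p,R,3)
```

```text
target [0.5709 0.1241 0.1464] N 3 row [-0.0001 -0.0045 -0.      0.0006  0.0003 -0.0016] mm 4.530340083408718 deg 0.10190585879230134
  mid [0.5647 0.1274 0.1522]
```

```bash
python3 -m creep '[0,-0.0045,0,0,0,0,0,-0.0045,0,0,0,0,0,-0.0045,0,0,0,0,0,0,0,0,0,0,0,0,0,0,0,0]'
python3 - <<'E'
from h import *
show();print(mouthnow(.125,.036))
for z in(.03,.012,.008):p,R=goal([.5815,.118,z],.125,.036,-30,-40);step(p,R,8)
S=read_camera("scene");cv2.imwrite("pics/s4.png",S[:,:,::-1]);cv2.imwrite("pics/a4.png",cv2.resize(S[170:310,230:350],None,fx=4,fy=4)[:,:,::-1])
M=mouthnow(.125,.036);d=np.array([-.7169,-.6972,0])
print("rim near",proj("scene",M-.025*d),"seat",proj("scene",np.array([.5815,.118,.01])),"tip",proj("scene",np.array([.5815,.118,.06])))
E
```

```text
time: 13.95
tool_pos: [0.5727, 0.1232, 0.1495]
ee_rot: [-0.468, 0.815, 0.295, -0.169]
force: [0.5, 1.2, -2.1]
gripper_width: 0.689
{'time': np.float64(13.95), 'joint_positions': array([-0.1347,  0.7255,  1.1261,  0.2659,  1.9339,  1.9762]), 'tool_pos': array([0.5727, 0.1232, 0.1495]), 'ee_rot': array([-0.4681,  0.8154,  0.2953, -0.1695]), 'force': array([ 0.5224,  1.2195, -2.0746]), 'gripper_width': np.float64(0.6889)}
[0.5832 0.1171 0.075 ]
target [0.5709 0.1241 0.1044] N 8 row [ 0.     -0.0034  0.0045 -0.0004  0.0004 -0.0005] mm 5.631790573772393 deg 0.042541656938683906
  mid [0.5718 0.1236 0.1269]
target [0.5709 0.1241 0.0864] N 8 row [ 0.     -0.0049  0.0062 -0.0004  0.0004 -0.0005] mm 7.880161029763953 deg 0.042541656938683906
  mid [0.5719 0.1236 0.1179]
target [0.5709 0.1241 0.0824] N 8 row [ 0.     -0.0052  0.0066 -0.0004  0.0004 -0.0005] mm 8.379917777630776 deg 0.042541656938683906
  mid [0.5719 0.1236 0.1159]
rim near [285.8515 270.5772] seat [287.2643 279.0305] tip [286.2078 265.441 ]
```

View pics/a4.png

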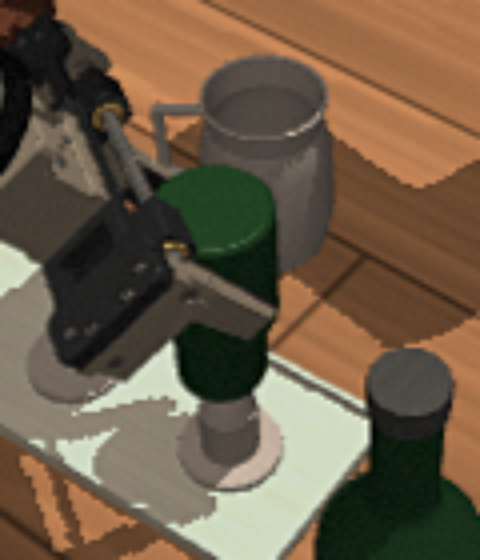

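Picture 8 shows the rim just above the peg tip, roughly concentric: rim bottom (285,270), post centred at about x=287. I descend with a 2 mm correction.

```bash
python3 - <<'E'
from h import *
p,R=goal([.581,.119,.035],.125,.036,-30,-40);step(p,R,8)
E
python3 -m creep '[-0.0002,-0.003,0.0042,0,0,0,-0.0002,-0.003,0.0042,0,0,0,-0.0002,-0.003,0.0042,0,0,0,-0.0002,-0.003,0.0042,0,0,0,-0.0002,-0.003,0.0042,0,0,0,-0.0002,-0.003,0.0042,0,0,0,-0.0002,-0.003,0.0042,0,0,0,-0.0002,-0.003,0.0042,0,0,0,0,0,0,0,0,0]'
python3 - <<'E'
from h import *
show();print(mouthnow(.125,.036));p,R=goal([.581,.119,.010],.125,.036,-30,-40);step(p,R,6)
E
```

```text
target [0.5704 0.1251 0.1094] N 8 row [-0.0001 -0.0029  0.0041 -0.0004  0.0004 -0.0005] mm 5.025794630644508 deg 0.04210838789607243
  mid [0.5716 0.1242 0.1295]
time: 14.9
tool_pos: [0.5701, 0.1264, 0.1072]
ee_rot: [-0.468, 0.815, 0.296, -0.17]
force: [-0.6, 0.2, -3.6]
gripper_width: 0.69
{'time': np.float64(14.9), 'joint_positions': array([-0.1309,  0.7664,  1.1518,  0.2623,  1.8705,  1.9619]), 'tool_pos': array([0.5701, 0.1264, 0.1072]), 'ee_rot': array([-0.4679,  0.8152,  0.2957, -0.1702]), 'force': array([-0.5765,  0.2462, -3.6337]), 'gripper_width': np.float64(0.69)}
[0.5806 0.1202 0.0328]
target [0.5704 0.1251 0.0844] N 6 row [ 0.0002 -0.0026  0.0028 -0.0003  0.0004 -0.0007] mm 3.8036617800388406 deg 0.048580099134263074
  mid [0.5703 0.1257 0.0958]
```

Free of contact 27 mm down the post. I continue to the foot, slightly past it and slowly.

```bash
python3 -m creep '[0.0002,-0.0026,0.0028,0,0,0,0.0002,-0.0026,0.0028,0,0,0,0.0002,-0.0026,0.0028,0,0,0,0.0002,-0.0026,0.0028,0,0,0,0.0002,-0.0026,0.0028,0,0,0,0,0,0,0,0,0]'
python3 - <<'E'
from h import *
show();print(mouthnow(.125,.036))
E
python3 -m creep '[0,-0.0013,0.0016,0,0,0,0,-0.0013,0.0016,0,0,0,0,-0.0013,0.0016,0,0,0,0,0,0,0,0,0]'
python3 - <<'E'
from h import *
show();print(mouthnow(.125,.036))
E
```

```text
time: 15.5
tool_pos: [0.5706, 0.1249, 0.0884]
ee_rot: [-0.468, 0.815, 0.296, -0.17]
force: [0.3, 0.8, -2.1]
gripper_width: 0.69
{'time': np.float64(15.5), 'joint_positions': array([-0.1328,  0.7898,  1.1549,  0.2591,  1.845 ,  1.953 ]), 'tool_pos': array([0.5706, 0.1249, 0.0884]), 'ee_rot': array([-0.468 ,  0.8153,  0.2956, -0.1701]), 'force': array([ 0.3448,  0.8265, -2.1297]), 'gripper_width': np.float64(0.6897)}
[0.5812 0.1188 0.014 ]
time: 15.9
tool_pos: [0.5711, 0.1249, 0.0833]
ee_rot: [-0.468, 0.815, 0.295, -0.17]
force: [-0.2, -0.3, -0.5]
gripper_width: 0.689
{'time': np.float64(15.9), 'joint_positions': array([-0.1328,  0.7961,  1.1552,  0.2587,  1.8373,  1.9506]), 'tool_pos': array([0.5711, 0.1249, 0.0833]), 'ee_rot': array([-0.4682,  0.8154,  0.2953, -0.1695]), 'force': array([-0.2232, -0.3265, -0.548 ]), 'gripper_width': np.float64(0.6886)}
[0.5816 0.1188 0.0089]
```

```bash
python3 -m creep '[0,-0.0008,0.001,0,0,0,0,-0.0008,0.001,0,0,0,0,0,0,0,0,0,0,0,0,0,0,0]'
python3 - <<'E'
from h import *
show();print(mouthnow(.125,.036))
E
```

```text
time: 16.3
tool_pos: [0.5713, 0.1248, 0.0832]
ee_rot: [-0.469, 0.815, 0.296, -0.17]
force: [-1.6, -2.2, 9.7]
gripper_width: 0.69
{'time': np.float64(16.3), 'joint_positions': array([-0.133 ,  0.7971,  1.1542,  0.2588,  1.8379,  1.9497]), 'tool_pos': array([0.5713, 0.1248, 0.0832]), 'ee_rot': array([-0.4685,  0.8151,  0.2956, -0.1695]), 'force': array([-1.5703, -2.1519,  9.6797]), 'gripper_width': np.float64(0.6896)}
[0.5818 0.1186 0.0088]
```

Seated, with +10 N reaction at the rated height. I release and back out along the tool axis.

```bash
python3 -m creep '[0,0,0,0,0,0,0,0,0,0,0,0,0,0,0,0,0,0,0,0,0,0,0,0,0,0,0,0,0,0]' 1
python3 -m creep '[0,0,-0.01,0,0,0,0,0,-0.015,0,0,0,0,0,-0.02,0,0,0,0,0,-0.025,0,0,0,0,0,-0.025,0,0,0,0,0,-0.025,0,0,0,0,0,-0.025,0,0,0,0,0,-0.025,0,0,0,0,0,-0.025,0,0,0]'
python3 - <<'E'
from h import *
show();p,R=grasp("slim",.05,35,.09);print(grasp("slim",.05,35)[0],p)
st=get_state()
step(np.array([.40,.25,.30]),orient(-10.5,0),20)
step(np.array([.40,.25,.30]),orient(-10.5,0)@FL,20)
E
```

```text
time: 16.8
tool_pos: [0.5708, 0.125, 0.0801]
ee_rot: [-0.468, 0.815, 0.295, -0.17]
force: [0.2, -0.6, 0.7]
gripper_width: 1.002
time: 17.7
tool_pos: [0.6793, 0.0614, 0.2317]
ee_rot: [-0.468, 0.816, 0.295, -0.169]
force: [-0.3, 0.0, -0.5]
gripper_width: 0.995
{'time': np.float64(17.7), 'joint_positions': array([-0.1897,  1.0216,  0.4961,  0.2815,  2.2697,  2.0192]), 'tool_pos': array([0.6793, 0.0614, 0.2317]), 'ee_rot': array([-0.4682,  0.8155,  0.2951, -0.1694]), 'force': array([-0.3411,  0.0352, -0.5007]), 'gripper_width': np.float64(0.9953)}
[0.4219 0.2991 0.0495] [0.3711 0.3085 0.1232]
target [0.4  0.25 0.3 ] N 20 row [ 0.0232  0.0065  0.0035  0.0083 -0.0478  0.1322] mm 24.39256389738858 deg 8.07062040357886
  mid [0.461  0.035  0.2775]
target [0.4  0.25 0.3 ] N 20 row [-0.004   0.0169  0.0028  0.0344  0.006  -0.0166] mm 17.619071110193705 deg 2.2122978563893274
  mid [0.5532 0.1653 0.2948]
```

```bash
python3 -m creep '[-0.004,0.0169,0.0028,0.0344,0.006,-0.0166,-0.004,0.0169,0.0028,0.0344,0.006,-0.0166,-0.004,0.0169,0.0028,0.0344,0.006,-0.0166,-0.004,0.0169,0.0028,0.0344,0.006,-0.0166,-0.004,0.0169,0.0028,0.0344,0.006,-0.0166,-0.004,0.0169,0.0028,0.0344,0.006,-0.0166,-0.004,0.0169,0.0028,0.0344,0.006,-0.0166,-0.004,0.0169,0.0028,0.0344,0.006,-0.0166,-0.004,0.0169,0.0028,0.0344,0.006,-0.0166,-0.004,0.0169,0.0028,0.0344,0.006,-0.0166,-0.004,0.0169,0.0028,0.0344,0.006,-0.0166,-0.004,0.0169,0.0028,0.0344,0.006,-0.0166,-0.004,0.0169,0.0028,0.0344,0.006,-0.0166,-0.004,0.0169,0.0028,0.0344,0.006,-0.0166,-0.004,0.0169,0.0028,0.0344,0.006,-0.0166,-0.004,0.0169,0.0028,0.0344,0.006,-0.0166,-0.004,0.0169,0.0028,0.0344,0.006,-0.0166,-0.004,0.0169,0.0028,0.0344,0.006,-0.0166,-0.004,0.0169,0.0028,0.0344,0.006,-0.0166,-0.004,0.0169,0.0028,0.0344,0.006,-0.0166]'
python3 - <<'E'
from h import *
show();p,R=grasp("slim",.05,35,.09);step(p,R@FL,10)
E
```

```text
time: 19.7
tool_pos: [0.3999, 0.2508, 0.2997]
ee_rot: [-0.64, 0.768, -0.001, 0.001]
force: [0.2, 0.4, -0.3]
gripper_width: 1.0
{'time': np.float64(19.7), 'joint_positions': array([ 0.3038, -0.1626,  1.7509, -0.0005,  1.5507,  2.0566]), 'tool_pos': array([0.3999, 0.2508, 0.2997]), 'ee_rot': array([-0.6399,  0.7684, -0.0007,  0.0011]), 'force': array([ 0.2131,  0.3993, -0.2733]), 'gripper_width': np.float64(1.0005)}
target [0.3711 0.3085 0.1232] N 10 row [-0.0051  0.0087  0.0162  0.0608  0.0001  0.0001] mm 19.05844764251754 deg 3.485550558868055
  mid [0.3722 0.2821 0.2144]
```

```bash
python3 -m creep '[-0.0051,0.0087,0.0162,0.0608,0,0,-0.0051,0.0087,0.0162,0.0608,0,0,-0.0051,0.0087,0.0162,0.0608,0,0,-0.0051,0.0087,0.0162,0.0608,0,0,-0.0051,0.0087,0.0162,0.0608,0,0,-0.0051,0.0087,0.0162,0.0608,0,0,-0.0051,0.0087,0.0162,0.0608,0,0,-0.0051,0.0087,0.0162,0.0608,0,0,-0.0051,0.0087,0.0162,0.0608,0,0,-0.0051,0.0087,0.0162,0.0608,0,0,0,0,0,0,0,0]'
python3 - <<'E'
from h import *
show();p,R=grasp("slim",.05,35);step(p,R@FL,8)
E
```

```text
time: 20.8
tool_pos: [0.3682, 0.3067, 0.1186]
ee_rot: [-0.612, 0.733, -0.23, 0.188]
force: [-0.7, 0.2, -0.6]
gripper_width: 0.999
{'time': np.float64(20.8), 'joint_positions': array([ 0.7533, -0.1524,  2.2344, -0.6921,  0.804 ,  2.9304]), 'tool_pos': array([0.3682, 0.3067, 0.1186]), 'ee_rot': array([-0.6119,  0.7328, -0.2302,  0.1884]), 'force': array([-0.673 ,  0.1517, -0.6118]), 'gripper_width': np.float64(0.9986)}
target [0.4219 0.2991 0.0495] N 8 row [-0.0003 -0.0006  0.011   0.0008 -0.0004  0.0006] mm 10.982483392739084 deg 0.0647799289261404
  mid [0.395  0.3029 0.084 ]
```

The last joint is at 2.93, near its range, so I ease the tilt to 28 degrees before going in.

Run:
```python
from h import *
p,R=grasp("slim",.05,28,.075);step(p,R@FL,4)
```

```text
target [0.3853 0.3059 0.1145] N 4 row [-0.0006 -0.0031  0.0031 -0.0289 -0.0009  0.0012] mm 4.416937209922695 deg 1.6555178553751566
  mid [0.3768 0.3063 0.1168]
```

```bash
python3 -m creep '[-0.0006,-0.0031,0.0031,-0.0289,-0.0009,0.0012,-0.0006,-0.0031,0.0031,-0.0289,-0.0009,0.0012,-0.0006,-0.0031,0.0031,-0.0289,-0.0009,0.0012,-0.0006,-0.0031,0.0031,-0.0289,-0.0009,0.0012,0,0,0,0,0,0]'
python3 - <<'E'
from h import *
show();p,R=grasp("slim",.05,28);step(p,R@FL,7)
E
```

```text
time: 21.3
tool_pos: [0.3904, 0.3075, 0.1209]
ee_rot: [-0.618, 0.747, -0.186, 0.159]
force: [0.0, -0.7, 0.3]
gripper_width: 1.0
{'time': np.float64(21.3), 'joint_positions': array([ 0.6508, -0.1282,  2.1655, -0.4962,  0.8167,  2.7018]), 'tool_pos': array([0.3904, 0.3075, 0.1209]), 'ee_rot': array([-0.618 ,  0.7472, -0.1855,  0.1593]), 'force': array([ 0.0245, -0.7397,  0.2649]), 'gripper_width': np.float64(0.9995)}
target [0.42   0.2995 0.0483] N 7 row [ 0.0004  0.0011  0.0112 -0.0008  0.0009 -0.001 ] mm 11.25941680443287 deg 0.08868312087717278
  mid [0.4031 0.3041 0.0898]
```

```bash
python3 -m creep '[0.0004,0.0011,0.0112,0,0,0,0.0004,0.0011,0.0112,0,0,0,0.0004,0.0011,0.0112,0,0,0,0.0004,0.0011,0.0112,0,0,0,0.0004,0.0011,0.0112,0,0,0,0.0004,0.0011,0.0112,0,0,0,0.0004,0.0011,0.0112,0,0,0,0,0,0,0,0,0]'
python3 - <<'E'
from h import *
show()
S=read_camera("scene");T=read_camera("top");cv2.imwrite("pics/s5.png",S[:,:,::-1])
cv2.imwrite("pics/a5.png",np.hstack([cv2.resize(S[160:320,240:440],None,fx=2.4,fy=2.4),cv2.resize(T[110:270,190:320],None,fx=2.4,fy=2.4)])[:,:,::-1])
E
```

```text
time: 22.1
tool_pos: [0.4167, 0.2983, 0.0434]
ee_rot: [-0.619, 0.747, -0.186, 0.156]
force: [0.1, -0.2, 0.3]
gripper_width: 1.0
{'time': np.float64(22.1), 'joint_positions': array([ 0.5938,  0.0584,  2.1714, -0.5897,  0.6322,  2.7832]), 'tool_pos': array([0.4167, 0.2983, 0.0434]), 'ee_rot': array([-0.6193,  0.7467, -0.1857,  0.1562]), 'force': array([ 0.1264, -0.1817,  0.2827]), 'gripper_width': np.float64(0.9998)}
```

View pics/a5.png

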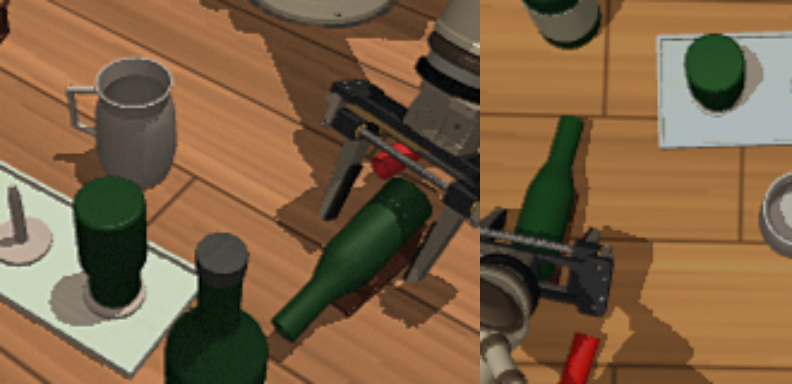

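Picture 9 shows stout standing home and upright on the thick peg, and the fingers straddling the green slim body. I close.

```bash
python3 -m creep '[0,0,0,0,0,0,0,0,0,0,0,0,0,0,0,0,0,0,0,0,0,0,0,0,0,0,0,0,0,0,0,0,0,0,0,0,0,0,0,0,0,0,0,0,0,0,0,0]' 0 45
python3 - <<'E'
from h import *
import json
show();st=get_state();R=Ro.from_quat(st["ee_rot"]).as_matrix()
b,y=BOT["slim"];r=np.radians(y);ax=np.array([np.cos(r)*.9659,np.sin(r)*.9659,-.2588])
json.dump(dict(m=(R.T@(b+.185*ax-st["tool_pos"])).tolist(),ax=(R.T@ax).tolist()),open("inhand.json","w"));print(open("inhand.json").read())
step(st["tool_pos"]+[0,0,.16],R,8)
E
```

```text
time: 23.0
tool_pos: [0.4182, 0.3007, 0.0462]
ee_rot: [-0.619, 0.746, -0.185, 0.16]
force: [0.1, 5.6, -0.2]
gripper_width: 0.556
{'time': np.float64(23.0), 'joint_positions': array([ 0.5954,  0.0547,  2.1693, -0.5885,  0.6307,  2.7826]), 'tool_pos': array([0.4182, 0.3007, 0.0462]), 'ee_rot': array([-0.6192,  0.7461, -0.1852,  0.1598]), 'force': array([ 0.1086,  5.6211, -0.1749]), 'gripper_width': np.float64(0.5559)}
{"m": [0.0010478627460511734, -0.10106364377556508, 0.07274358633871077], "ax": [0.0024893249933029245, -0.7276286426013883, 0.685923182089029]}
target [0.4182 0.3007 0.2062] N 8 row [-0.0002 -0.0095 -0.0176  0.     -0.     -0.    ] mm 20.0 deg 1.699143850906766e-15
  mid [0.4182 0.3007 0.1262]
```

```bash
python3 -m creep '[-0.0002,-0.0095,-0.0176,0,0,0,-0.0002,-0.0095,-0.0176,0,0,0,-0.0002,-0.0095,-0.0176,0,0,0,-0.0002,-0.0095,-0.0176,0,0,0,-0.0002,-0.0095,-0.0176,0,0,0,-0.0002,-0.0095,-0.0176,0,0,0,-0.0002,-0.0095,-0.0176,0,0,0,-0.0002,-0.0095,-0.0176,0,0,0,0,0,0,0,0,0]'
cat >> h.py <<'E'
import json
def slim():
    d=json.load(open("inhand.json"));m=np.array(d["m"]);a=np.array(d["ax"]);m[0]=a[0]=0;return m,a/np.linalg.norm(a)
def sgoal(mouth,az):
    m,a=slim();th=np.degrees(np.arctan2(-a[1],a[2]));R=orient(az,-th)@FL
    if (R@a)[2]>-.99: print("BAD",R@a)
    return np.array(mouth)-R@m,R
def smouth():
    st=get_state();R=Ro.from_quat(st["ee_rot"]).as_matrix();m,a=slim();return st["tool_pos"]+R@m,R@a
E
python3 - <<'E'
from h import *
show();m,a=slim();th=np.degrees(np.arctan2(-a[1],a[2]));print(th,smouth())
st=get_state()
step(st["tool_pos"]+[.0,-.05,.10],orient(-10.5,-th)@FL,11)
p,R=sgoal([.591,.006,.16],-5)
print(p)
E
```

```text
time: 23.9
tool_pos: [0.4188, 0.3003, 0.2078]
ee_rot: [-0.619, 0.747, -0.186, 0.16]
force: [1.3, 0.7, -2.0]
gripper_width: 0.556
{'time': np.float64(23.9), 'joint_positions': array([ 0.5951, -0.2175,  2.0563, -0.4098,  0.972 ,  2.5294]), 'tool_pos': array([0.4188, 0.3003, 0.2078]), 'ee_rot': array([-0.6185,  0.7465, -0.186 ,  0.1596]), 'force': array([ 1.3307,  0.7249, -1.9672]), 'gripper_width': np.float64(0.5556)}
46.689965541811986 (array([0.5402, 0.2777, 0.1918]), array([ 0.9501, -0.1756, -0.2577]))
target [0.4188 0.2503 0.3078] N 11 row [ 0.0044  0.0001 -0.0098 -0.1191  0.0008 -0.    ] mm 10.782827356368447 deg 6.824455486669677
  mid [0.4022 0.2806 0.2544]
[0.5747 0.0074 0.2834]
```

```bash
python3 -m creep '[0.0044,0,-0.0098,-0.1191,0.0008,0,0.0044,0,-0.0098,-0.1191,0.0008,0,0.0044,0,-0.0098,-0.1191,0.0008,0,0.0044,0,-0.0098,-0.1191,0.0008,0,0.0044,0,-0.0098,-0.1191,0.0008,0,0.0044,0,-0.0098,-0.1191,0.0008,0,0.0044,0,-0.0098,-0.1191,0.0008,0,0.0044,0,-0.0098,-0.1191,0.0008,0,0.0044,0,-0.0098,-0.1191,0.0008,0,0.0044,0,-0.0098,-0.1191,0.0008,0,0.0044,0,-0.0098,-0.1191,0.0008,0,0,0,0,0,0,0]'
python3 - <<'E'
from h import *
show();print(smouth());p,R=sgoal([.591,.006,.16],-5);step(p,R,14)
E
```

```text
time: 25.1
tool_pos: [0.42, 0.2486, 0.3001]
ee_rot: [-0.583, 0.706, 0.307, -0.258]
force: [-1.1, 0.5, -2.1]
gripper_width: 0.563
{'time': np.float64(25.1), 'joint_positions': array([0.1297, 0.4518, 1.2726, 0.2813, 2.1995, 1.9624]), 'tool_pos': array([0.42  , 0.2486, 0.3001]), 'ee_rot': array([-0.5833,  0.7062,  0.307 , -0.2584]), 'force': array([-1.0913,  0.4879, -2.1127]), 'gripper_width': np.float64(0.5626)}
(array([0.4346, 0.245 , 0.1765]), array([-0.012 , -0.0046, -0.9999]))
target [0.5747 0.0074 0.2834] N 14 row [ 0.0155 -0.01   -0.0089  0.0008  0.0049 -0.0052] mm 20.510510780201244 deg 0.41147325952420233
  mid [0.4943 0.1261 0.2917]
```

```bash
python3 -m creep '[0.0155,-0.01,-0.0089,0.0008,0.0049,-0.0052,0.0155,-0.01,-0.0089,0.0008,0.0049,-0.0052,0.0155,-0.01,-0.0089,0.0008,0.0049,-0.0052,0.0155,-0.01,-0.0089,0.0008,0.0049,-0.0052,0.0155,-0.01,-0.0089,0.0008,0.0049,-0.0052,0.0155,-0.01,-0.0089,0.0008,0.0049,-0.0052,0.0155,-0.01,-0.0089,0.0008,0.0049,-0.0052,0.0155,-0.01,-0.0089,0.0008,0.0049,-0.0052,0.0155,-0.01,-0.0089,0.0008,0.0049,-0.0052,0.0155,-0.01,-0.0089,0.0008,0.0049,-0.0052,0.0155,-0.01,-0.0089,0.0008,0.0049,-0.0052,0.0155,-0.01,-0.0089,0.0008,0.0049,-0.0052,0.0155,-0.01,-0.0089,0.0008,0.0049,-0.0052,0.0155,-0.01,-0.0089,0.0008,0.0049,-0.0052,0,0,0,0,0,0,0,0,0,0,0,0]'
python3 - <<'E'
from h import *
show();print(smouth());p,R=sgoal([.591,.006,.115],-5);step(p,R,5)
E
```

```text
time: 26.7
tool_pos: [0.5741, 0.0104, 0.2886]
ee_rot: [-0.623, 0.677, 0.289, -0.265]
force: [0.5, -0.4, -1.8]
gripper_width: 0.556
{'time': np.float64(26.7), 'joint_positions': array([-0.1612,  0.8054,  0.7767, -0.0774,  2.3624,  1.4593]), 'tool_pos': array([0.5741, 0.0104, 0.2886]), 'ee_rot': array([-0.6234,  0.6765,  0.2894, -0.2645]), 'force': array([ 0.4679, -0.3996, -1.843 ]), 'gripper_width': np.float64(0.5561)}
(array([0.5916, 0.0093, 0.1653]), array([ 0.0093,  0.0021, -1.    ]))
target [0.5747 0.0074 0.2384] N 5 row [ 0.0006 -0.0074  0.0068 -0.0018 -0.0002  0.001 ] mm 10.054693726601208 deg 0.12029453789213221
  mid [0.5744 0.0092 0.2685]
```

```bash
python3 -m creep '[0.0006,-0.0074,0.0068,-0.0018,0,0.001,0.0006,-0.0074,0.0068,-0.0018,0,0.001,0.0006,-0.0074,0.0068,-0.0018,0,0.001,0.0006,-0.0074,0.0068,-0.0018,0,0.001,0.0006,-0.0074,0.0068,-0.0018,0,0.001,0,0,0,0,0,0,0,0,0,0,0,0]'
python3 - <<'E'
from h import *
show();M,a=smouth();print(M,a)
p,R=sgoal([.591,.006,.10],-5);step(p,R,3)
S=read_camera("scene");T=read_camera("top");cv2.imwrite("pics/s6.png",S[:,:,::-1]);cv2.imwrite("pics/t6.png",T[:,:,::-1])
cv2.imwrite("pics/a6.png",np.hstack([cv2.resize(S[140:290,190:290],None,fx=4,fy=4),cv2.resize(T[80:230,270:370],None,fx=4,fy=4)])[:,:,::-1])
d=np.array([-.7169,-.6972,0])
print("mouth",proj("scene",M),"rim near",proj("scene",M-.014*d),"base",proj("scene",M+[0,0,.185]),"seat",proj("scene",np.array([.591,.006,.01])),"tip",proj("scene",np.array([.591,.006,.09])))
E
```

```text
time: 27.4
tool_pos: [0.5749, 0.0068, 0.2386]
ee_rot: [-0.62, 0.677, 0.292, -0.268]
force: [-0.4, -0.1, -1.8]
gripper_width: 0.558
{'time': np.float64(27.4), 'joint_positions': array([-0.1654,  0.841 ,  0.8233, -0.0764,  2.2905,  1.4667]), 'tool_pos': array([0.5749, 0.0068, 0.2386]), 'ee_rot': array([-0.6202,  0.6767,  0.2924, -0.2683]), 'force': array([-0.3769, -0.1229, -1.7768]), 'gripper_width': np.float64(0.5584)}
[0.5911 0.0054 0.1151] [-0.0013 -0.0002 -1.    ]
target [0.5747 0.0074 0.2234] N 3 row [-0.0002 -0.0036  0.0035  0.0004 -0.0002  0.    ] mm 5.045683975473456 deg 0.02649505307487943
  mid [0.5748 0.007  0.2335]
mouth [243.4886 228.3833] rim near [243.404  232.9683] base [231.3058 160.8843] seat [249.1277 258.6164] tip [245.0824 236.1397]
```

View pics/a6.png

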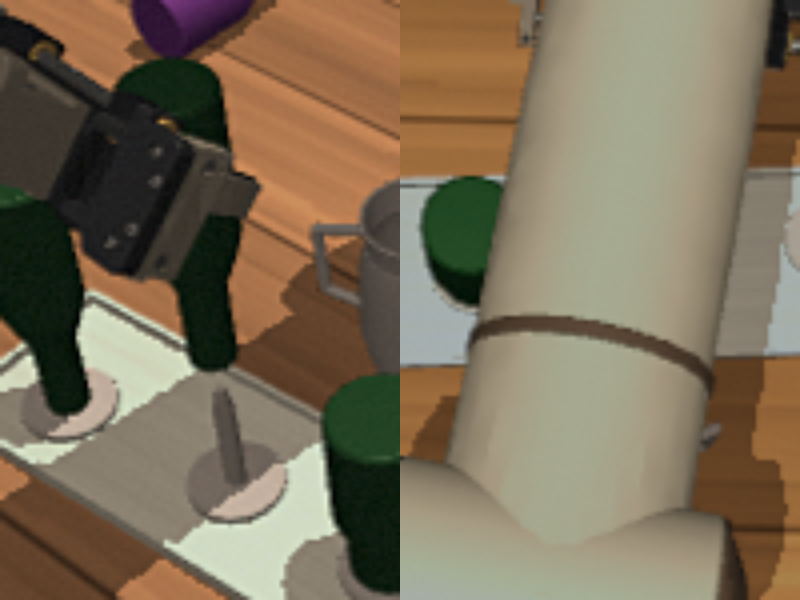

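Picture 10 shows slim vertical over the thin peg: rim bottom at (243.3,232.5) against 243.4,233.0 predicted, tip at (244.8,236.5) against 245.1,236.1. That agrees within a pixel, so I descend.

```bash
python3 -m creep '[0,-0.0036,0.0035,0,0,0,0,-0.0036,0.0035,0,0,0,0,-0.0036,0.0035,0,0,0,0,-0.0036,0.0035,0,0,0,0,-0.0036,0.0035,0,0,0,0,-0.0036,0.0035,0,0,0,0,0,0,0,0,0]'
python3 - <<'E'
from h import *
show();M,a=smouth();print(M,a);p,R=sgoal([.591,.006,.045],-5);step(p,R,8)
E
```

```text
time: 28.2
tool_pos: [0.5741, 0.0069, 0.2076]
ee_rot: [-0.62, 0.676, 0.293, -0.269]
force: [-0.0, -0.3, -1.9]
gripper_width: 0.555
{'time': np.float64(28.2), 'joint_positions': array([-0.1654,  0.8603,  0.8542, -0.0734,  2.2414,  1.4714]), 'tool_pos': array([0.5741, 0.0069, 0.2076]), 'ee_rot': array([-0.6201,  0.6765,  0.2928, -0.2685]), 'force': array([-0.0276, -0.3475, -1.8769]), 'gripper_width': np.float64(0.5549)}
[0.5902 0.0055 0.0842] [-0.0022  0.     -1.    ]
target [0.5747 0.0074 0.1684] N 8 row [-0.0001 -0.0036  0.0033  0.0003 -0.0001  0.    ] mm 4.899207641517968 deg 0.016274650940732438
  mid [0.5744 0.0072 0.188 ]
```

```bash
python3 -m creep '[0,-0.0036,0.0033,0,0,0,0,-0.0036,0.0033,0,0,0,0,-0.0036,0.0033,0,0,0,0,-0.0036,0.0033,0,0,0,0,0,0,0,0,0]'
python3 - <<'E'
from h import *
show();M,a=smouth();print(M,a,get_state()["ft_torque"])
E
python3 -m creep '[0,-0.0036,0.0033,0,0,0,0,-0.0036,0.0033,0,0,0,0,-0.0036,0.0033,0,0,0,0,-0.0036,0.0033,0,0,0,0,0,0,0,0,0]'
python3 - <<'E'
from h import *
show();M,a=smouth();print(M,a,get_state()["ft_torque"]);p,R=sgoal([.591,.006,.015],-5);step(p,R,7)
E
```

```text
time: 28.7
tool_pos: [0.5744, 0.0069, 0.1881]
ee_rot: [-0.62, 0.676, 0.293, -0.269]
force: [-0.2, -0.3, -1.6]
gripper_width: 0.556
{'time': np.float64(28.7), 'joint_positions': array([-0.1655,  0.8764,  0.8672, -0.0718,  2.2122,  1.474 ]), 'tool_pos': array([0.5744, 0.0069, 0.1881]), 'ee_rot': array([-0.6201,  0.6765,  0.2928, -0.2685]), 'force': array([-0.162 , -0.3478, -1.6272]), 'gripper_width': np.float64(0.556)}
[0.5904 0.0055 0.0646] [-0.0022  0.     -1.    ] [ 0.0333 -0.6221 -0.002 ]
time: 29.2
tool_pos: [0.5746, 0.0068, 0.1685]
ee_rot: [-0.62, 0.677, 0.293, -0.269]
force: [-0.6, 0.7, -1.9]
gripper_width: 0.558
{'time': np.float64(29.2), 'joint_positions': array([-0.1655,  0.8941,  0.878 , -0.0703,  2.1838,  1.4766]), 'tool_pos': array([0.5746, 0.0068, 0.1685]), 'ee_rot': array([-0.6201,  0.6765,  0.2928, -0.2685]), 'force': array([-0.5895,  0.663 , -1.9346]), 'gripper_width': np.float64(0.558)}
[0.5907 0.0054 0.0451] [-0.0022 -0.     -1.    ] [-0.0575 -0.6332  0.0383]
target [0.5747 0.0074 0.1384] N 7 row [-0.0001 -0.0031  0.0029  0.0003 -0.0001  0.    ] mm 4.3001895254428275 deg 0.018164261005085787
  mid [0.5746 0.0071 0.1556]
```

Smooth so far. I take it down the last stretch, then press lightly.

```bash
python3 -m creep '[0,-0.0031,0.0029,0,0,0,0,-0.0031,0.0029,0,0,0,0,-0.0031,0.0029,0,0,0,0,-0.0031,0.0029,0,0,0,0,-0.0031,0.0029,0,0,0,0,-0.0031,0.0029,0,0,0,0,-0.0031,0.0029,0,0,0,0,0,0,0,0,0]'
python3 -m creep '[0,-0.0012,0.0011,0,0,0,0,-0.0012,0.0011,0,0,0,0,-0.0012,0.0011,0,0,0,0,0,0,0,0,0,0,0,0,0,0,0]'
python3 - <<'E'
from h import *
show();M,a=smouth();print(M,a,get_state()["ft_torque"])
E
```

```text
time: 30.0
tool_pos: [0.5748, 0.0068, 0.1391]
ee_rot: [-0.62, 0.677, 0.293, -0.268]
force: [0.0, -0.1, -2.6]
gripper_width: 0.555
time: 30.5
tool_pos: [0.5752, 0.0068, 0.135]
ee_rot: [-0.62, 0.677, 0.292, -0.268]
force: [0.6, -0.2, -2.0]
gripper_width: 0.562
{'time': np.float64(30.5), 'joint_positions': array([-0.1654,  0.9271,  0.8918, -0.068 ,  2.1356,  1.4806]), 'tool_pos': array([0.5752, 0.0068, 0.135 ]), 'ee_rot': array([-0.6203,  0.6767,  0.2922, -0.2681]), 'force': array([ 0.5872, -0.1974, -1.9771]), 'gripper_width': np.float64(0.5616)}
[0.5915 0.0053 0.0115] [-0.0006 -0.0003 -1.    ] [-0.0123 -0.6338 -0.0289]
```

```bash
python3 -m creep '[0,-0.0012,0.0011,0,0,0,0,-0.0012,0.0011,0,0,0,0,0,0,0,0,0,0,0,0,0,0,0]'
python3 - <<'E'
from h import *
show();M,a=smouth();print(M,a)
E
```

```text
time: 30.9
tool_pos: [0.5753, 0.0067, 0.1321]
ee_rot: [-0.62, 0.677, 0.292, -0.268]
force: [0.4, -0.2, 0.1]
gripper_width: 0.557
{'time': np.float64(30.9), 'joint_positions': array([-0.1654,  0.9303,  0.8923, -0.0679,  2.1316,  1.481 ]), 'tool_pos': array([0.5753, 0.0067, 0.1321]), 'ee_rot': array([-0.6203,  0.6768,  0.2921, -0.268 ]), 'force': array([ 0.4304, -0.1591,  0.1257]), 'gripper_width': np.float64(0.5574)}
[0.5916 0.0053 0.0086] [-0.0003 -0.0004 -1.    ]
```

Touching at the expected height. I press 1 mm more and look before letting go.

```bash
python3 -m creep '[0,-0.0008,0.0007,0,0,0,0,0,0,0,0,0,0,0,0,0,0,0]'
python3 - <<'E'
from h import *
show()
S=read_camera("scene");cv2.imwrite("pics/a7.png",cv2.resize(S[150:310,180:320],None,fx=3.7,fy=3.7)[:,:,::-1])
E
```

```text
time: 31.2
tool_pos: [0.5754, 0.0067, 0.132]
ee_rot: [-0.62, 0.677, 0.292, -0.268]
force: [-0.3, 0.1, 5.6]
gripper_width: 0.56
{'time': np.float64(31.2), 'joint_positions': array([-0.1654,  0.9308,  0.8917, -0.0679,  2.1318,  1.4811]), 'tool_pos': array([0.5754, 0.0067, 0.132 ]), 'ee_rot': array([-0.6203,  0.6768,  0.2921, -0.2681]), 'force': array([-0.3031,  0.1394,  5.6071]), 'gripper_width': np.float64(0.5597)}
```

View pics/a7.png

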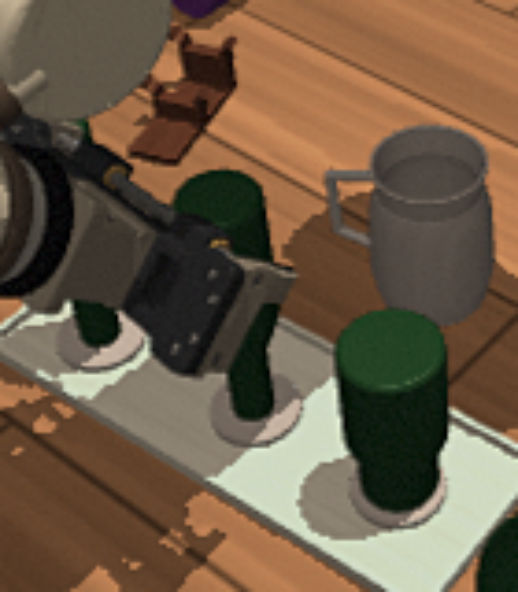

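Picture 11 shows the slim rim on the foot at crop (255,415), the bottle straight, stout home and the parked bottle undisturbed. I release and back out.

```bash
python3 -m creep '[0,0,0,0,0,0,0,0,0,0,0,0,0,0,0,0,0,0,0,0,0,0,0,0,0,0,0,0,0,0]' 0.8
python3 -m creep '[0,0,-0.01,0,0,0,0,0,-0.015,0,0,0,0,0,-0.02,0,0,0,0,0,-0.025,0,0,0,0,0,-0.025,0,0,0,0,0,-0.025,0,0,0,0,0,-0.025,0,0,0,0,0,0,0,0,0]'
python3 - <<'E'
from h import *
show()
S=read_camera("scene");T=read_camera("top")
cv2.imwrite("pics/a8.png",np.hstack([cv2.resize(S[110:350,80:400],None,fx=1.5,fy=1.5),cv2.resize(T[60:300,190:400],None,fx=1.5,fy=1.5)])[:,:,::-1])
E
```

```text
time: 31.75
tool_pos: [0.5752, 0.0068, 0.1304]
ee_rot: [-0.62, 0.677, 0.292, -0.268]
force: [-0.2, -0.2, -0.5]
gripper_width: 0.799
time: 32.55
tool_pos: [0.6622, -0.0021, 0.2262]
ee_rot: [-0.621, 0.678, 0.289, -0.265]
force: [0.0, -0.5, 1.1]
gripper_width: 0.799
{'time': np.float64(32.55), 'joint_positions': array([-0.1596,  1.2436,  0.183 , -0.0888,  2.5174,  1.4487]), 'tool_pos': array([ 0.6622, -0.0021,  0.2262]), 'ee_rot': array([-0.6214,  0.6784,  0.2891, -0.2648]), 'force': array([ 0.019 , -0.4846,  1.0548]), 'gripper_width': np.float64(0.7987)}
```

View pics/a8.png

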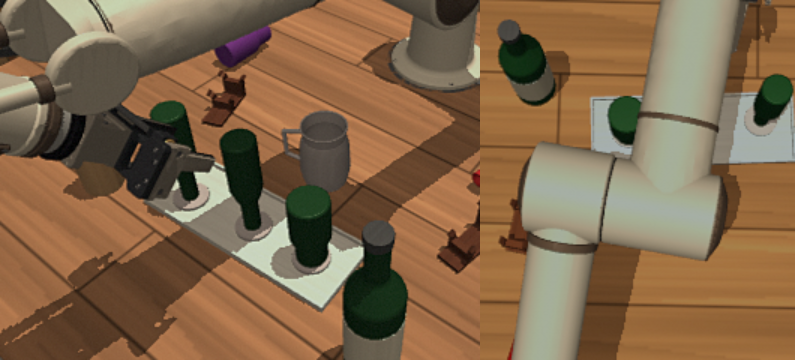

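Picture 12 shows both bottles upright on their feet, the parked bottle, jug and wine bottle in place, and the hand clear. I hand in.

```bash
python3 -c "
from station import *
print(close_job(),get_state()['time'])"
```

```text
the job is handed in; nothing more can be done
the job is handed in; nothing more can be done
```

Both bottles are standing mouth-down on their own pegs, and the job was handed in at about 33 s. `close_job` reports no verdict, so what follows rests on my own checks.

- **Stout bottle, first, on the thick peg:** I lowered it while held until it pressed on the foot with about 10 N. The measured rim height was 9 mm, where 10 mm was expected. Then I let go.
- **Slim bottle, second, on the thin free peg:** I lowered it the same way, to about 6 N on the foot. The computed rim height was 9 mm and the centre was within about 1 mm of my estimate of the peg. Then I let go.
- **Last pictures:** Both bottles stand straight on their feet. The parked bottle, jug and wine bottle are where they were, the gripper is clear, and the tool force is about zero.

These did not go to plan or could not be confirmed:

- My first way of holding the jaws for the stout bottle ran the last joint close to its limit. It stopped at 2.994 of 3.0 without touching anything, and I turned the hand round.
- The two ways I measured the bottles' direction differed by up to 7 degrees. I used the midline one because the second camera agreed with it.
- The final back-off stopped short because the elbow was at the end of its reach.
- The mallet was mostly hidden behind the hand in the last picture. I know it was undisturbed only from the planned clearances and the low forces during the moves.

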